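Torque the foot bolt of a tray tower with a breakaway wrench

TASK

Tighten the tray tower's foot bolt with the breakaway wrench that is already on it: swing the handle clockwise (seen from above) until the bolt comes tight and the wrench's joint gives, so that the handle is left kinked by about 15 degrees (at least 8 and never more than 24) to its head. Work in under the overhanging wire rack without bumping it or the trays, leave the mallet, pegs and ramekin where they lie, and let go of the wrench where it is.

Things in the scene. Friction and masses are not known exactly. Their poses are not given: they have to be found in the camera images.
- tower: Aluminium tray tower, fixed. Origin on the foot bolt's vertical axis, at the sideboard top; z up. Foot plate 6 mm thick (x -120..120, y -50..240 mm); two 25 mm square posts at x = +-95, y = 225 mm, 372 mm tall, carry the trays and a wire rack that overhangs the open side, the tower's -y. Only the wrench is under it.
- trays: Three stacked white polypropylene trays (x +-135, y -3..210 mm, z 210..360) and a steel wire rack drawn out in front of them (6 mm rods along x at y = -165, -120, -75, -30 mm, x +-128, underside 203 mm up); fixed, origin and axes of the tower. A hand pointing straight down meets the rack before its fingers reach the wrench: lean the tool 35 to 45 degrees, hand out on the -y side.
- wrench_head (a point): Centre of the wrench's round steel head (40 mm across), on the bolt axis, 55 mm up. x axis: level, towards the breakaway joint; z up. Turns with the bolt. Starts pointing out of the open side, between the tower's -y and 0.75 rad from it towards +x. Turns clockwise against 0.25 N m and comes hard up tight after 0.35 to 0.7 rad; where is not marked and must be felt.
- breakaway (a point): Vertical pivot of the breakaway joint, 40 mm from the bolt axis, 55 mm up; axes as wrench_head. The handle bends clockwise here, never the other way, when the torque about this pivot passes 1.1 N m (about 10 N near the handle's end); resistance then falls to 0.6 N m at 0.25 and 0.2 at 0.4 rad; it stays as bent as it is left. Its stop is at 0.55 rad.
- handle_end (a point): Middle of the handle's end face, 125 mm from the breakaway pivot (165 mm from the bolt axis when straight), 55 mm up. x axis: along the handle, outwards; z up. Black plastic grip 24 mm wide, 22 mm high, over the last 83 mm; steel shank 16 x 14 mm before it. The angle from wrench_head's x axis to this one is the kink (0 at the start).
- mallet: Bystander: red aluminium tent mallet lying flat, 230 mm long, head 85 x 40 mm at its +y end; origin near its middle, on the sideboard.
- ramekin: Bystander: small glass ramekin, 80 mm across, 45 mm tall; origin at the centre of its underside.
- green_peg: Bystander: green plastic tent peg lying along its x, 170 x 18 x 14 mm with a 40 mm T head; origin under its middle.
- steel_peg: Bystander: stainless tent peg, 8 mm rod lying along its x, 190 mm long with a hooked end; origin under its middle.

How it is judged:
By the outcome, as a careful person would: the job done as asked, in the order asked, and still so for the second after the job is handed in, with the robot touching nothing.
It also fails if it takes over 51 s, if anything falls off the work surface, if the arm or the gripper's body presses on something with over 40 N, if the wrist force passes 120 N, or if a joint passes its speed limit or range.

ROBOT

A 6-joint arm with a two-finger parallel gripper is mounted at the origin on the work surface. World frame = base frame: x ahead of the robot, y to its left, z up, the work surface at z = 0. Lengths are in mm, angles in rad, forces in N, time in s.
With the tool pointing down it reaches from about 300 to 750 mm from the base axis. Payload 8.5 kg.
Tool frame: the origin (TCP) lies on the front face of the gripper's body, between the roots of the fingers; the fingertips stand 64 mm ahead of it and the grasp point (between the pads) lies 45 mm ahead of it; z points along the fingers, y is the line along which they close (so a half turn about z gives the same grasp; the last joint's range is limited). The gripper opens to 88 mm and grips with 3 to 60 N. Pads are 18 mm wide; open, the fingers measure 123 mm over their backs; the gripper's body (75 mm by 187 mm) begins 45 mm behind the grasp point.
Start: joints at [1.131, 0.381, 1.297, -0, 1.464, -0.215], TCP at [122.594, 536.145, 302.748] pointing down, gripper open.
Joint ranges: [-3.11, 3.11], [-0.89, 2.33], [0.22, 2.48], [-1.42, 4.56], [0.17, 2.85], [-2.88, 2.88]. Speed limits (rad/s): [2.39, 2.39, 3.14, 3.14, 3.14, 3.14].

INTERFACE

Orientations are given as [roll, pitch, yaw] about the fixed x, y, z axes, in that order (R = Rz(yaw) Ry(pitch) Rx(roll)).
In Python, from station import bot gives the robot as it stands. The module is installed in compiled form; this text tells all that it offers. Calls block until the motion is done:
- bot.move_to(position, orientation): joint-space move of the TCP to a pose.
- bot.move_l(position, frame=None, v=150, f_stop=None): straight line of the TCP; frame=None keeps the orientation; v is the mean speed in mm/s. With f_stop (N) it stops when the force on the tool has changed by that much, and returns True; else False.
- bot.goto_joints(angles): joint-space move.
- bot.grip(opening, f_grip=None): finger opening in mm; f_grip is the grip in N (None keeps the last); returns when the fingers have stopped.
- bot.dwell(seconds).
- bot.inverse_kinematics(position, orientation): joint angles nearest the present ones, or None.
- bot.state(): the state.
- bot.read_camera(name): name is "scene" or "side" or "wrist"; returns (picture, depth): 400x640x3 uint8, red, green, blue; 400x640 float32, mm along the optical axis (not along the pixel's ray), 0 where there is no reading.
- bot.get_calibration(name): a dict with "fov_y" (degrees; the focal length in pixels is half the picture's height over the tangent of half this angle, whatever the lens; pixels are square), "cx", "cy" (the principal point, pixels), "R" (3x3) and "t" (3): a world point X has camera coordinates R X + t. Camera axes: x right, y down, z forward; pixel columns grow to the right and rows downward; lengths in mm; the calibration is good to about 2 mm. A picture is of the moment at which its call begins: read the wrist's pose just before it. get_calibration takes no time and is no camera call; for the wrist camera it gives the pose at the moment of the call.
A pose or a line that the arm cannot do raises bot.PlanningError and nothing moves.
- bot.job_done(): hands the job in; it is judged then, once.
The state is a dict: "t": time; "joint_pos": joint angles; "qd": joint speeds; "effort": joint torques, N m; "position": TCP position; "eef_rot": TCP orientation; "contact_force": force on the tool from outside, world axes, zero at the start; "wrist_torque": the same for the moment, N m; "finger_gap": finger opening in mm; "grasp_force": force on a finger pad.
Only numpy, scipy, OpenCV 4.12 (cv2) and the standard library are available. Lean on these libraries where they do the work, as an engineer would, in place of code of your own. Each camera call takes 0.05 s, during which the arm holds its last target. There are 200 camera calls.

## Working session

There is one attempt and no reset: what is moved stays moved. The work goes in short steps, each a Python script; the robot and the scene stay as the last script left them, time stands still between calls to the robot, and variables do not carry over. Pictures are saved under pics/ and viewed, at most 10 in all, crops included, and the job is handed in when it is done.

```bash
mkdir -p pics; cat > h.py <<'E'
import numpy as np, cv2
from station import bot
def cal(n):
    c=bot.get_calibration(n); f=200/np.tan(np.radians(c["fov_y"])/2)
    return f,c["cx"],c["cy"],np.array(c["R"]),np.array(c["t"])
def cloud(n):
    f,cx,cy,R,t=cal(n); im,d=bot.read_camera(n)
    v,u=np.mgrid[:400,:640]; P=np.stack([(u-cx)/f*d,(v-cy)/f*d,d],-1)
    W=(P-t)@R; W[d==0]=np.nan
    return im,d,W
E
python3 - <<'E'
from h import *
for n in("scene","side"):
    im,d,W=cloud(n); np.savez(f"{n}.npz",im=im,W=W,d=d)
    cv2.imwrite(f"pics/{n}.png",im[...,::-1]); print(n,cal(n))
print(bot.state())
E
```

```text
scene (np.float64(379.1477233680912), 318.4547297522727, 200.10261404661463, array([[ 0.7381746 ,  0.67459404, -0.00459769],
       [ 0.38825727, -0.43040428, -0.81486713],
       [-0.55168338,  0.59972913, -0.57962955]]), array([-419.20651138, -118.077348  , 1149.85781454]))
side (np.float64(425.6670888521352), 315.6203921732794, 201.22243007148353, array([[-0.15133073,  0.98848017, -0.00244305],
       [ 0.75754497,  0.11438746, -0.64268276],
       [-0.63499971, -0.09910837, -0.76612851]]), array([  39.97091528, -353.9824606 , 1244.18620379]))
{'t': 0.1, 'joint_pos': array([ 1.13067493e+00,  3.81119642e-01,  1.29814412e+00, -8.58828297e-06,
        1.46355940e+00, -2.15276999e-01]), 'qd': array([ 0.00104353, -0.00082584, -0.00123078, -0.00147514,  0.00092172,
       -0.00098974]), 'effort': array([ 3.67875575e-03, -4.38647246e+01, -2.24912131e+01,  7.14627234e-02,
        3.40969500e-02, -7.33150227e-05]), 'position': array([122.54684714, 536.00966229, 302.21805106]), 'eef_rot': array([-3.14038873e+00, -2.54517899e-04,  2.91674903e+00]), 'contact_force': array([ 0.23821973, -0.16030842,  0.35850109]), 'wrist_torque': array([-0.02837198,  0.02839014, -0.02206888]), 'grasp_force': 0.0, 'finger_gap': 88.27873000214498}
```

View pics/scene.png

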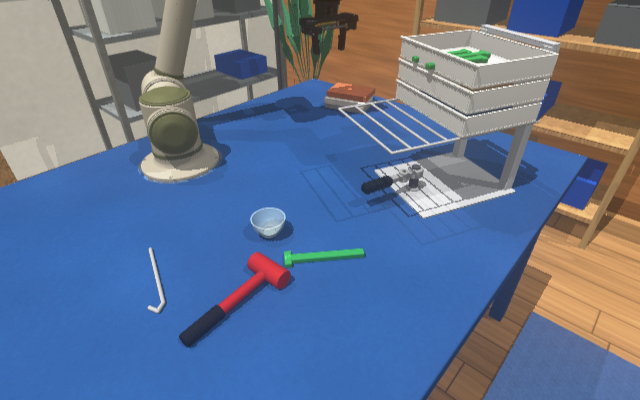

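View pics/side.png

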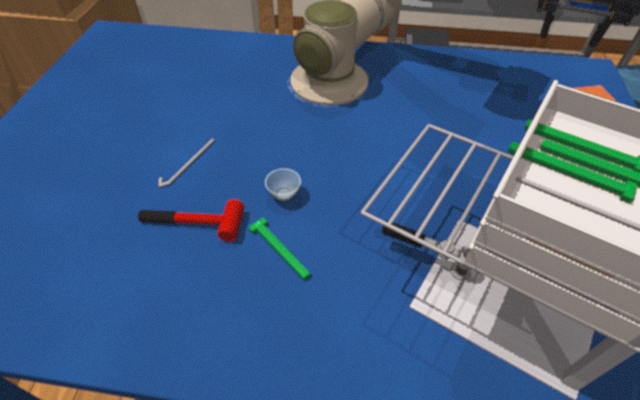

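Scene view: black handle from about (364,187) to (392,181), head at (415,172), foot plate corners near (425,213) and (513,190), rack left corners (340,108) and (388,152). Side view: rack corners (429,126) and (364,212), handle (385,230)-(422,240), bolt (462,267).

```bash
python3 - <<'E'
from h import *
S={n:np.load(n+".npz") for n in("scene","side")}
a=S["scene"];W=a["W"];im=a["im"].astype(int)
print("side plate corner",S["side"]["W"][305,413],S["side"]["W"][388,578])
# plate points
m=(abs(W[...,2]-6)<4)&(im.max(-1)-im.min(-1)<40)&(im.min(-1)>90)
m[:, :330]=0; m[:150]=0; m[230:]=0
P=W[m][:,:2].astype(np.float32); print(len(P),cv2.minAreaRect(P)); 
b=cv2.boxPoints(cv2.minAreaRect(P)); print(b)
# dark handle
for n,(r0,r1,c0,c1) in (("scene",(160,205,355,430)),("side",(215,285,370,480))):
    w=S[n]["W"][r0:r1,c0:c1]; i=S[n]["im"][r0:r1,c0:c1].astype(int)
    for nm,mm in(("grip",(i.max(-1)<60)&(w[...,2]>40)&(w[...,2]<75)),("steel",(i.max(-1)>=60)&(w[...,2]>40)&(w[...,2]<90))):
        p=w[mm]
        if len(p)<5: print(n,nm,len(p));continue
        c=np.median(p,0);u=np.linalg.svd(p[:,:2]-p[:,:2].mean(0))[2][0]
        s=(p[:,:2]-c[:2])@u; print(n,nm,len(p),c,p.mean(0),u,"ends",c[:2]+u*s.min(),c[:2]+u*s.max(),"ztop",np.percentile(p[:,2],95))
# rack
for n in S:
    w=S[n]["W"];mm=(w[...,2]>195)&(w[...,2]<216)&(S[n]["im"].min(-1)>90)
    if n=="scene": mm[:95]=0;mm[:,:330]=0
    else: mm[:,:350]=0
    p=w[mm][:,:2].astype(np.float32);p=p[(p[:,0]>0)]; print(n,len(p),np.median(w[mm][:,2]));print(cv2.boxPoints(cv2.minAreaRect(p)))
print([ (S["scene"]["W"][v,u]).round() for v,u in((108,340),(152,388),(213,425),(190,513),(172,415),(187,366))])
print([ (S["side"]["W"][v,u]).round() for v,u in((126,429),(212,364))])
E
python3 - <<'E'
import cv2
for i,(n,r) in enumerate((("scene",(90,220,330,530)),("side",(110,300,350,550)))):
    im=cv2.imread(f"pics/{n}.png")[r[0]:r[1],r[2]:r[3]]
    im=cv2.resize(im,None,fx=3,fy=3,interpolation=cv2.INTER_CUBIC); cv2.imwrite(f"pics/{n}_c.png",im)
E
```

```text
side plate corner [686.14761592 245.08117513   5.81985526] [798.02733279 501.15777212  19.9013829 ]
4501 ((606.7627563476562, 441.19610595703125), (299.54327392578125, 327.76556396484375), 65.1663818359375)
[[395.1322  374.10193]
 [692.5897  236.44542]
 [818.3933  508.29028]
 [520.9358  645.9468 ]]
scene grip 0
scene steel 729 [583.66739289 256.761197    63.09459018] [584.15489304 258.64781842  61.15533446] [-0.32091413 -0.94710829] ends [615.74298871 351.42534415] [556.18875195 175.66396272] ztop 70.80404152332267
side grip 257 [570.93589001 214.15653858  60.17730239] [571.41081881 214.40205656  59.39600942] [-0.24126527 -0.97045921] ends [598.92170843 326.7259729 ] [561.78575558 177.35127378] ztop 65.99573433837317
side steel 620 [587.61797152 288.89673774  63.19394101] [587.36172351 277.87520964  60.54590482] [-0.33252716 -0.94309368] ends [607.99999154 346.7030061 ] [548.89978609 179.08653172] ztop 70.43384276656828
scene 1390 208.98090395196039
[[412.4399  237.82928]
 [647.14624 125.86218]
 [817.5637  483.09277]
 [582.8574  595.0599 ]]
side 3115 207.80149086827774
[[-17.436035 193.96481 ]
 [ 84.25641  -79.030014]
 [908.0764   227.8486  ]
 [806.384    500.84344 ]]
[array([421., 242., 209.]), array([635., 136., 205.]), array([684., 257.,   7.]), array([805., 505.,   5.]), array([612., 315.,  68.]), array([559., 179.,  66.])]
[array([422., 239., 207.]), array([645., 135., 208.])]
```

View pics/scene_c.png

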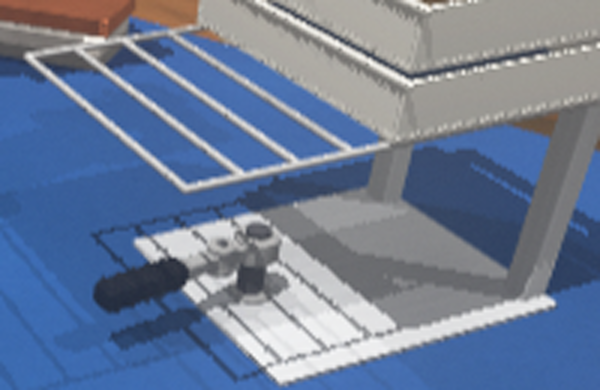

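View pics/side_c.png

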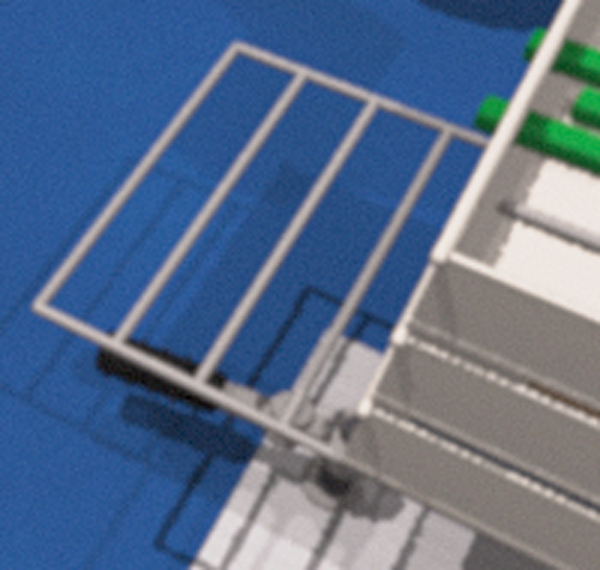

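The crops show the handle running out of the open side, a little toward the tower's +x, with nothing else near it. From the depth readings, the bolt is at about (603,337), tower x is at about -25.6°, and the handle points 0.17 rad from -y. I'll push it with the closed fingers, leaning in.

```bash
cat >> h.py <<'E'
from scipy.spatial.transform import Rotation as Rt
B=np.array([603,337.]); YAW=np.radians(-25.6)
xt=np.array([np.cos(YAW),np.sin(YAW)]); yt=np.array([-xt[1],xt[0]])
def w(x,y): return B+x*xt+y*yt
def tool(az=-15,lean=45,flip=1):
    a=np.radians(az);l=np.radians(lean)
    din=xt*np.sin(-a)+yt*np.cos(a); z=np.r_[np.sin(l)*din,-np.cos(l)]
    y=flip*np.r_[-din[1],din[0],0]; x=np.cross(y,z)
    return np.c_[x,y,z]
def eul(R): return Rt.from_matrix(R).as_euler('xyz')
def tcp(p,R,zc=55,over=20*2**.5): # finger axis crosses height zc at plan point p; tip `over` beyond
    return np.r_[p,zc]-R[:,2]*(64-over)
E
python3 - <<'E'
from h import *
s=bot.state(); f,cx,cy,R,t=cal("wrist"); Rw=Rt.from_euler('xyz',s["eef_rot"]).as_matrix()
print("cam in tool",Rw.T@(-R.T@t-s["position"]))
p0=w(75,-125)
for fl in(1,-1):
    T=tool(flip=fl)
    for nm,q in(("in",tcp(p0,T)),("pre",tcp(p0,T)-T[:,2]*160),("end",tcp(w(-100,-100),T))):
        j=bot.inverse_kinematics(q,eul(T)); print(fl,nm,q.round(),None if j is None else np.round(j,2))
for q in((300,200,420),(380,20,380)): print(np.round(bot.inverse_kinematics(q,[np.pi,0,np.arctan2(q[1],q[0])+1.8]),2))
a=np.load("scene.npz")["W"]; print("ramekin",a[225,267],"green",a[252,360],a[257,288],"mallet",a[265,265])
E
```

```text
cam in tool [ 74.48773105  -0.2442983  -82.72012302]
1 in [600. 173.  80.] [-0.09  0.7   1.7   1.28  0.64  2.72]
1 pre [527.  87. 193.] [-0.3   0.41  1.83  1.04  0.85  2.85]
1 end [453. 271.  80.] [0.14 0.61 2.03 1.83 0.5  2.29]
-1 in [600. 173.  80.] [-0.09  0.7   1.7   1.28  0.64 -0.42]
-1 pre [527.  87. 193.] [-0.3   0.41  1.83  1.04  0.85 -0.29]
-1 end [453. 271.  80.] [ 0.14  0.61  2.03  1.83  0.5  -0.85]
[ 0.26 -0.04  1.49  0.    1.69 -0.56]
[-0.26  0.02  1.55  0.    1.58 -0.54]
ramekin [435.75163509 -33.2391988    9.01180333] green [656.01526409  33.43880006  15.81850838] [552.48725871 -77.22456685  13.46724388] mallet [ 554.63311495 -139.50628465   37.98570701]
```

```bash
python3 - <<'E'
from h import *
T=tool(); p0=w(75,-125); q=tcp(p0,T)
bot.goto_joints([0.26,-0.04,1.49,0,1.69,0.5])
bot.grip(0,20)
bot.goto_joints([-0.26,0.02,1.6,0.5,1.3,2.5])
bot.move_to(q-T[:,2]*140,eul(T)); print(bot.state()["position"],bot.state()["t"])
hit=bot.move_l(q,v=100,f_stop=8)
s=bot.state(); print(hit,s["position"],q,s["contact_force"],s["t"],s["finger_gap"],s["joint_pos"].round(2))
for n in("scene","side"):
    im,_=bot.read_camera(n); cv2.imwrite(f"pics/{n}2.png",im[...,::-1])
a=cv2.imread("pics/scene2.png")[80:260,300:560];b=cv2.imread("pics/side2.png")[100:280,330:590]
cv2.imwrite("pics/both2.png",cv2.resize(np.vstack([a,b]),None,fx=1.65,fy=1.65))
E
```

```text
[536.05429492  97.67316012 180.34349055] 5.525
False [600.24798673 172.40904461  80.69680178] [600.19152605 172.68923221  80.254834  ] [1.05688512 0.55170577 0.2576709 ] 7.075 0.2846594907869395 [-0.09  0.7   1.7   1.28  0.64  2.72]
```

View pics/both2.png

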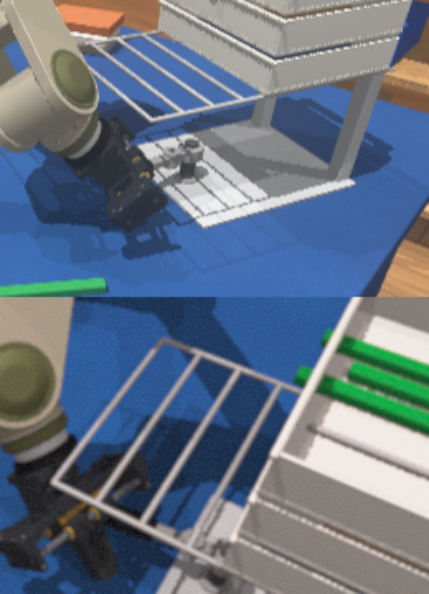

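The hand is in beside the handle under the rack, with no contact. Next I'll swing clockwise in small arc steps and feel for the bolt coming tight.

```bash
python3 - <<'E'
from h import *
T=tool(); r=143.; ph=np.arctan2(75,125)  # angle from -y towards +x
F0=bot.state()["contact_force"]; log=[]
t0=bot.state()["t"]
while ph>np.radians(-48):
    ph-=3/r
    bot.move_l(tcp(w(r*np.sin(ph),-r*np.cos(ph)),T),v=40)
    s=bot.state(); d=s["contact_force"]-F0
    tan=np.r_[xt*np.cos(ph)+yt*np.sin(ph)] # ccw tangent: reaction
    ft=d[:2]@tan; fr=d[:2]@(xt*np.sin(ph)-yt*np.cos(ph))
    log.append((round(np.degrees(ph),1),round(ft,1),round(fr,1),round(d[2],1)))
    if ft>5 or np.linalg.norm(d)>12 or s["t"]>35: break
for l in log: print(*l)
print(s["t"]-t0,s["t"],s["position"],bot.state()["contact_force"]-F0); np.save("ph.npy",ph)
E
```

```text
29.8 0.6 2.9 0.2
28.6 1.5 0.6 0.6
27.4 -0.5 0.6 0.5
26.2 1.6 0.3 0.4
25.0 0.5 -0.1 1.1
23.8 0.1 -0.7 0.9
22.5 0.3 0.7 0.1
21.3 0.4 0.0 1.4
20.1 0.3 0.0 0.4
18.9 1.2 0.1 1.0
17.7 1.2 1.0 0.9
16.5 1.7 0.9 0.9
15.3 1.7 0.3 1.5
14.1 1.2 -0.2 0.9
12.9 1.5 -0.0 1.5
11.7 1.8 -0.6 0.3
10.5 1.5 0.0 1.3
9.3 1.3 -0.4 1.5
8.1 1.9 0.4 1.3
6.9 1.1 -1.3 2.4
5.7 0.8 0.0 2.1
4.5 -0.8 -0.4 1.3
3.3 0.3 0.6 0.4
2.1 0.3 -0.3 1.0
0.9 1.0 -0.8 1.2
-0.3 1.3 0.2 1.5
-1.5 0.8 0.1 1.6
-2.7 1.9 0.4 1.0
-3.9 5.3 -2.4 -0.3
7.250000000000001 14.425 [516.94370629 193.10491581  80.50480042] [ 5.7754747  -0.52623121 -0.27747374]
```

```bash
python3 - <<'E'
from h import *
T=tool(); r=143.; ph=float(np.load("ph.npy")); psi=np.radians(-14)
P=40*np.array([np.sin(psi),-np.cos(psi)]); c=r*np.array([np.sin(ph),-np.cos(ph)])-P
F0=np.array([1.05,.55,.26])
for k in range(1,15):
    a=-0.26*k/14; v=np.array([[np.cos(a),-np.sin(a)],[np.sin(a),np.cos(a)]])@c
    g=tcp(w(*(P+v)),T); bot.move_l(g,v=30)
    s=bot.state(); d=s["contact_force"]-F0; u=v/np.linalg.norm(v); n=np.array([-u[1],u[0]])
    print(round(a,3),round(d[:2]@(xt*n[0]+yt*n[1]),1),round(d[:2]@(xt*u[0]+yt*u[1]),1),round(d[2],1),(s["position"]-g).round(1))
    if np.linalg.norm(d)>25: break
print(s["t"])
im,dd,W=cloud("side"); np.savez("side3.npz",im=im,W=W); a=im[190:300,340:520]
im2,dd,W2=cloud("scene"); np.savez("scene3.npz",im=im2,W=W2); b=im2[130:240,330:510]
cv2.imwrite("pics/both3.png",cv2.resize(np.vstack([b,a]),None,fx=2.7,fy=2.7,interpolation=cv2.INTER_CUBIC)[...,::-1])
E
```

```text
-0.019 8.5 -2.2 -2.0 [ 1.4 -0.5  0.4]
-0.037 8.9 -3.1 -2.0 [ 1.7 -0.6  0.5]
-0.056 10.0 -4.2 -2.4 [ 1.8 -0.6  0.5]
-0.074 8.8 -3.6 -1.2 [ 1.9 -0.6  0.5]
-0.093 10.1 -3.5 -2.5 [ 1.9 -0.7  0.5]
-0.111 10.1 -4.9 -3.3 [ 2.1 -0.8  0.6]
-0.13 11.8 -4.4 -2.2 [ 2.3 -0.9  0.6]
-0.149 11.1 -4.9 -2.7 [ 2.5 -1.   0.6]
-0.167 11.5 -5.7 -2.7 [ 2.6 -1.   0.7]
-0.186 12.1 -5.4 -2.1 [ 2.8 -1.2  0.7]
-0.204 12.7 -4.3 -2.8 [ 2.8 -1.2  0.7]
-0.223 10.7 -4.4 -2.0 [ 2.6 -1.1  0.7]
-0.241 10.3 -3.8 -2.7 [ 2.4 -1.   0.6]
-0.26 9.2 -2.7 -1.7 [ 2.1 -1.   0.5]
17.925
```

View pics/both3.png

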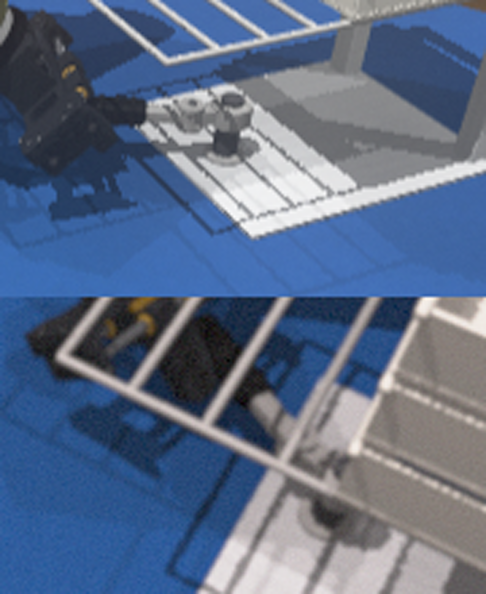

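The lower view shows the shank bent a little relative to the head, but the force shape leaves the kink uncertain. I'll back off and measure from clear views.

```bash
python3 - <<'E'
from h import *
T=tool(); s=bot.state(); g=s["position"]; np.save("last.npy",g)
q=g+np.r_[xt*18-yt*8,0]; bot.move_l(q,v=80); bot.move_l(q-T[:,2]*110,v=130)
print(bot.state()["t"])
for n in("scene","side","wrist"):
    c=cal(n); im,d,W=cloud(n); np.savez(n+"4.npz",im=im,W=W,d=d); cv2.imwrite(f"pics/{n}4.png",im[...,::-1])
    m=(W[...,2]>46)&(W[...,2]<76)&(np.hypot(W[...,0]-B[0],W[...,1]-B[1])<185)&~((W[...,0]-B[0])*yt[0]+(W[...,1]-B[1])*yt[1]>30)
    p=W[m]; L=np.c_[(p[:,:2]-B)@xt,(p[:,:2]-B)@yt]; print(n,len(p))
    for lo in range(-170,30,10):
        k=(L[:,1]>=lo)&(L[:,1]<lo+10)
        if k.sum()>3: print(lo+5,k.sum(),np.percentile(L[k,0],[3,50,97]).round(0),np.percentile(p[k,2],[5,95]).round(0))
a=cv2.imread("pics/scene4.png")[130:220,350:450];b=cv2.imread("pics/side4.png")[200:290,380:480]; c=cv2.imread("pics/wrist4.png")
cv2.imwrite("pics/all4.png",np.hstack([np.vstack([cv2.resize(a,(333,300),interpolation=2),cv2.resize(b,(333,300),interpolation=2)]),cv2.resize(c,(460,288)) if 0 else cv2.copyMakeBorder(cv2.resize(c,(464,290)),0,310,0,0,0)]))
E
```

```text
19.4417
scene 738
-155 15 [-66. -63. -57.] [51. 64.]
-145 46 [-73. -57. -52.] [49. 67.]
-135 47 [-73. -51. -45.] [49. 67.]
-125 44 [-65. -47. -41.] [49. 67.]
-115 48 [-60. -41. -36.] [50. 68.]
-105 48 [-56. -34. -29.] [49. 67.]
-95 46 [-51. -29. -24.] [48. 68.]
-85 40 [-43. -24. -20.] [50. 67.]
-75 31 [-38. -21. -16.] [51. 65.]
-65 29 [-30. -16. -12.] [52. 63.]
-55 46 [-25. -10.  -1.] [47. 69.]
-45 51 [-19.  -2.   3.] [47. 71.]
-35 37 [-18.  -0.   4.] [48. 69.]
-25 43 [-8.  3. 11.] [49. 67.]
-15 66 [-12.  11.  18.] [49. 72.]
-5 58 [-11.  14.  20.] [49. 73.]
5 33 [-5. 16. 20.] [50. 73.]
15 10 [-2.  8. 14.] [54. 68.]
side 974
-155 15 [-65. -60. -56.] [49. 66.]
-145 63 [-76. -59. -52.] [49. 68.]
-135 71 [-73. -55. -46.] [50. 66.]
-125 76 [-66. -49. -39.] [51. 67.]
-115 72 [-62. -42. -35.] [50. 67.]
-105 38 [-57. -40. -32.] [56. 67.]
-95 54 [-50. -31. -24.] [51. 66.]
-85 79 [-47. -29. -22.] [50. 66.]
-75 62 [-40. -25. -18.] [51. 64.]
-65 56 [-31. -18. -11.] [51. 63.]
-55 58 [-24. -10.  -1.] [49. 68.]
-45 25 [-18.  -5.   0.] [49. 69.]
-35 81 [-19.  -2.   2.] [48. 68.]
-25 68 [-12.  -0.   7.] [50. 65.]
-15 82 [-13.   3.  17.] [52. 71.]
-5 56 [-7. 11. 20.] [48. 73.]
5 16 [15. 18. 19.] [47. 55.]
wrist 3310
-155 661 [-73. -66. -58.] [48. 65.]
-145 762 [-80. -71. -53.] [48. 67.]
-135 417 [-77. -53. -47.] [49. 67.]
-125 382 [-70. -47. -42.] [49. 67.]
-115 317 [-63. -43. -36.] [50. 67.]
-105 274 [-55. -37. -30.] [50. 67.]
-95 258 [-55. -31. -25.] [49. 67.]
-85 109 [-49. -38. -23.] [55. 67.]
-75 34 [-42. -23. -18.] [51. 64.]
-65 40 [-32. -26. -15.] [51. 63.]
-55 14 [-26. -11.  -3.] [46. 63.]
-15 11 [-19. -19. -18.] [48. 52.]
-5 28 [-21. -20. -20.] [48. 57.]
```

View pics/all4.png

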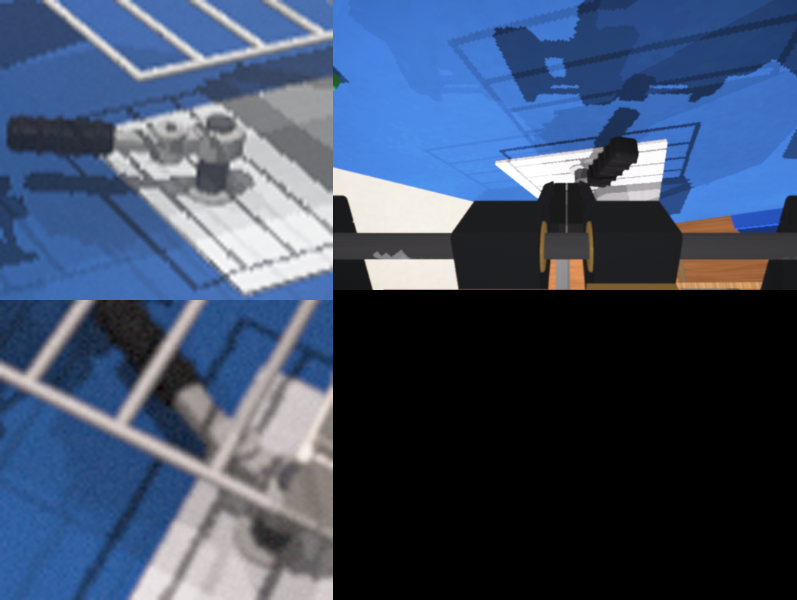

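The handle is visibly kinked at the joint and clear of the fingers. I'll measure the kink by comparing the handle's centre line before and after.

```bash
cat > m.py <<'E'
from h import *
def line(W,ang):  # ang: handle angle from -y towards +x (deg); slices along handle in tower frame
    L=np.c_[(W[...,0].ravel()-B[0])*xt[0]+(W[...,1].ravel()-B[1])*xt[1],(W[...,0].ravel()-B[0])*yt[0]+(W[...,1].ravel()-B[1])*yt[1]]
    z=W[...,2].ravel(); ok=(z>48)&(z<72); L=L[ok]; x0=0
    for it in range(8):
        a=np.radians(ang); u=np.array([np.sin(a),-np.cos(a)]); n=np.array([np.cos(a),np.sin(a)])
        s=L@u; o=L@n; S=[];M=[]
        for lo in range(65,150,5):
            k=(s>=lo)&(s<lo+5)&(abs(o-x0)<19)
            if k.sum()>8: S.append(lo+2.5); M.append(np.percentile(o[k],[4,96]).mean())
        S=np.array(S);M=np.array(M); A=np.polyfit(S,M,1); res=M-np.polyval(A,S)
        ang+=np.degrees(np.arctan(A[0])); x0=A[1]
    k=(abs(o-np.median(M))<13)&(s>120)&(s<185)
    return ang,A[1],res.std(),len(S),np.percentile(s[k],98)
def head(W):
    L=np.c_[(W[...,0].ravel()-B[0])*xt[0]+(W[...,1].ravel()-B[1])*xt[1],(W[...,0].ravel()-B[0])*yt[0]+(W[...,1].ravel()-B[1])*yt[1]]
    z=W[...,2].ravel(); k=(z>64)&(z<80)&(np.hypot(*L.T)<65)&(L[:,1]<22); L=L[k]
    k=L[:,1]>-22; h=cv2.minEnclosingCircle(L[k].astype(np.float32)); b=L[~k]
    return np.round(h[0],1),round(h[1],1),b.mean(0).round(1) if len(b) else None,len(b)
E
python3 - <<'E'
from m import *
for n in("scene","side"):
    for f,a0 in(("",9),("4",-29)):
        W=np.load(n+f+".npz")["W"]; print(n,f,np.round(line(W,a0),2),head(W))
E
```

```text
scene  [  8.56   1.05   1.45  16.   167.18] (array([ 2.3, -2.7]), 20.7, array([  8. , -42.5]), 59)
scene 4 [-28.73  13.88   0.99  17.   164.7 ] (array([ 2.2, -3.8]), 19.6, array([ -6.7, -42. ]), 56)
side  [  8.32   0.41   0.84  17.   165.52] (array([  0.9, -12. ]), 15.8, array([  6.1, -42. ]), 86)
side 4 [-28.32  11.93   2.01  17.   163.32] (array([ -0.3, -12. ]), 16.8, array([ -8.3, -40.7]), 86)
```

Both cameras put the kink at about 15° (14–16°) and the bolt's turn at about 0.37 rad. The hand is clear, so I'm handing in.

```bash
python3 -c "
from station import bot
print(bot.job_done(), bot.state()['t'])"
```

```text
the job is handed in; nothing more can be done
the job is handed in; nothing more can be done
```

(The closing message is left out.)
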